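Charge the mill jar with grinding balls and hang up the scoop

TASK

With the steel scoop, take grinding balls out of the grey tub and tip them into the blue mill jar until at least three of the five are in it; the rest stay in the tub, none may be left on the bench or in the scoop, and the fingers must not touch the balls. Then hang the empty scoop by its hook over the bar of the rail, hanging still and clear of the bench, and let go. Leave everything else on the bench where it stands.

Things in the scene. Friction and masses are not known exactly. Their poses are not given: they have to be found in the camera images.
- scoop: Steel scoop, 0.22 kg, at first standing level. Origin: underside, middle of the back wall's foot; x ahead to the lip, y left, z up. Bowl: floor 2 mm thick, 96 mm long (x 0 to 96), 106 mm wide (100 inside); side walls 36 mm high from x 0 to 84, back wall 40 mm high; open in front and above. Hung freely it rests within about 10 degrees of level.
- scoop_grip (a point): Middle of the grip on the scoop's blue handle: (0, 0, 108) mm in the scoop's frame, same axes. Handle: straight bar, 24 mm wide (y) and 18 mm thick (x), standing upright on the back wall from z 38 to 132 mm. Pinch it across y.
- scoop_lip (a point): Middle of the scoop's front lip, (96, 0, 1) mm in the scoop's frame, same axes
- scoop_hook (a point): Where the bar's axis lies when the scoop hangs: (34, 0, 131) mm in the scoop's frame, same axes. Steel hook 20 mm wide (y), 6 mm thick, from the handle's top running ahead above the bowl: peak at x 34, z 142; downturned tip ends at x 60, z 107. The bar must come in above the bowl and below the tip, then rise between handle and tip (48 mm gap).
- tub: Grey plastic tub fixed to the bench, open above. Origin on the bench; x from its low front (robot's side) to its back, z up. Inner floor from x -100 to 80 and y -75 to 75 mm. Front wall 16 mm high (x -105 to -100), side walls 50 mm high and 5 mm thick; the back wall leans out 35 degrees from vertical, from x 80 at the floor to x 132, 75 mm high; rim out to x 144.
- tub_floor (a point): Top of the tub's floor above its origin, 4 mm above the bench. Axes as the tub's
- ball0: smooth white ceramic grinding ball, 32 mm across, 55 g, at first on the tub's floor. Origin at its centre
- ball1: smooth white ceramic grinding ball, 32 mm across, 55 g, at first on the tub's floor. Origin at its centre
- ball2: smooth white ceramic grinding ball, 32 mm across, 55 g, at first on the tub's floor. Origin at its centre
- ball3: smooth white ceramic grinding ball, 32 mm across, 55 g, at first on the tub's floor. Origin at its centre
- ball4: smooth white ceramic grinding ball, 32 mm across, 55 g, at first on the tub's floor. Origin at its centre
- jar: Blue ceramic mill jar, open at the top, fixed to the bench: 150 mm across outside, 140 mm inside, 110 mm high. Origin on the bench at its centre, z up
- jar_rim (a point): centre of the jar's mouth, 110 mm above the bench
- jar_floor (a point): centre of the jar's inner floor, 8 mm above the bench. z up
- rail: Steel hanging rail fixed to the bench: a bar 14 mm thick along its y axis, 210 mm up, between two posts 16 mm thick at y -82 and +82 mm, on a foot plate 80 by 180 mm, 10 mm high. Origin on the bench under the middle of the bar; x away from the robot
- rail_bar (a point): middle of the rail's bar, on its axis, 210 mm above the bench. Axes as the rail's
- cup: Bystander, leave alone: terracotta beaker, 70 mm across, 75 mm high, standing on the robot's side of the scoop. Origin: centre of its underside
- tape: Bystander, leave alone: roll of masking tape lying flat, 90 mm across, 25 mm high, ahead of the scoop's lip. Origin: centre of its underside
- dish: Bystander, leave alone: small white glaze dish, 72 mm across, 32 mm high, beyond the jar. Origin: centre of its underside
- tiles: Bystander, leave alone: stack of four glazed test tiles, 50 by 86 mm, 40 mm high, beyond the rail. Origin: centre of its underside

How it is judged:
By the outcome, as a careful person would: the job done as asked, in the order asked, and still so for the second after the job is handed in, with the robot touching nothing.
It also fails if it takes over 58 s, if anything falls off the work surface, if the arm or the gripper's body presses on something with over 40 N, if the wrist force passes 120 N, or if a joint passes its speed limit or range.

ROBOT

A 6-joint arm with a two-finger parallel gripper is mounted at the origin on the work surface. World frame = base frame: x ahead of the robot, y to its left, z up, the work surface at z = 0. Lengths are in m, angles in rad, forces in N, time in s.
With the tool pointing down it reaches from about 0.3 to 0.85 m from the base axis. Payload 4.2 kg.
Tool frame: the origin (TCP) lies midway between the tips of the shut fingers; the grasp point (between the pads) lies 19 mm behind it (env.grip_depth is the distance from the TCP to the grasp point, in m); z points along the fingers, y is the line along which they close (so a half turn about z gives the same grasp; the last joint's range is limited). The gripper opens to 91 mm and grips with 3 to 60 N. Pads are 32 mm wide; open, the fingers measure 118 mm over their backs; the gripper's body (76 mm by 178 mm) begins 60 mm behind the grasp point.
Start: joints at [-1.177, 0.32, 1.565, -0, 1.257, -0.02], TCP at [0.231, -0.526, 0.185] pointing down, gripper open.
Joint ranges: [-3.11, 3.11], [-0.84, 2.01], [0.21, 2.61], [-1.34, 4.49], [0.05, 2.63], [-2.56, 2.56]. Speed limits (rad/s): [2.57, 2.57, 3.14, 3.14, 3.14, 3.14].

INTERFACE

Orientations are given as a rotation vector (axis times angle).
In Python, from workcell import env gives the robot as it stands.
- The arm moves only by the tool servo_tool, never from a script. Its argument "increments" is a list of rows, each an object with "offset": the shift along the tool's x, y, z in m, a list of three; "delta_rot": the turn, a rotation vector about the tool's x, y, z in degrees, a list of three; "gripper": the closure in counts, from 0 (fully open) to 255 (shut). In form: [{"offset": [tx, ty, tz], "delta_rot": [rx, ry, rz], "gripper": gripper}, ...]. A call has 1 to 10 rows; each row is the pose to reach, as a shift and turn from the pose commanded when the call began, along the tool's axes at that moment; what a row does not reach only later rows make up. A row lasts 1/8 s, in which the tool goes at most 62.5 mm and 10.7 degrees, less where a joint would pass 70% of its speed; a pose out of reach is approached as far as the arm can. A call with a gripper value outside its range is refused whole. The fingers move at their own pace and stop on an object; the grip force is fixed at half the most. Time passes only in rows, so rows that repeat a pose let the fingers close. It gives the time, the measured TCP pose, the force, the opening and the grip force at its end, in the units of the state.
- env.read_state(): the state, without advancing time (a new reading comes with each control period).
- env.get_image(name): name is "scene" or "top" or "wrist"; returns (picture, depth): 420x560x3 uint8, blue, green, red; 420x560 float32, m along the optical axis (not along the pixel's ray), 0 where there is no reading.
- env.calibration(name): a dict with "mtx" (3x3 intrinsics, pixels), "distortion" ([k1, k2, p1, p2, k3] as OpenCV has them; the pictures are not rectified), "eye" and "rotation" of the camera in the world; the wrist camera has in their place "mount" (4x4, takes a point from camera to tool coordinates, whose origin is the TCP and whose axes are the flange's). Camera axes: x right, y down, z forward; pixel columns grow to the right and rows downward; lengths in m; the calibration is good to about 2 mm. A picture is of the moment at which its call begins: read the wrist's pose just before it. calibration takes no time and is no camera call.
- env.finish_job(): hands the job in; it is judged then, once.
The state is a dict: "time_s": time; "q": joint angles; "joint_velocities": joint speeds; "joint_efforts": joint torques, N m; "tool_pos": TCP position; "tool_rot": TCP orientation; "wrist_force": force on the tool from outside, world axes, zero at the start; "moment": the same for the moment, N m; "grip_width": finger opening in m; "finger_force": force on a finger pad.
Only numpy, scipy, OpenCV 4.12 (cv2) and the standard library are available. Lean on these libraries where they do the work, as an engineer would, in place of code of your own. Each camera call takes 0.05 s, during which the arm holds its last target. There are 200 camera calls.

## Working session

There is one attempt and no reset: what is moved stays moved. The work goes in short steps, Python scripts to look and compute and a tool call to move; the robot and the scene stay as the last step left them, time stands still between calls to the robot, and variables do not carry over. Pictures are saved under pics/ and viewed, at most 13 in all, crops included, and the job is handed in when it is done.

Besides the shell and the picture viewer there is one more tool, called after ">>>" in YAML: its name, and indented under it one key for each argument. servo_tool: Moves the arm, as the interface text tells. Its arguments: {"type":"object","properties":{"increments":{"type":"array","items":{"type":"object","properties":{"offset":{"type":"array","items":{"type":"number"}},"delta_rot":{"type":"array","items":{"type":"number"}},"gripper":{"type":"number"}}}}},"required":["increments"]}

```bash
ls; mkdir -p pics; cat > h.py <<'E'
import numpy as np, cv2
from workcell import env
from scipy.spatial.transform import Rotation as R
def cloud(name):
    st=env.read_state(); img,d=env.get_image(name); c=env.calibration(name)
    h,w=d.shape; u,v=np.meshgrid(np.arange(w),np.arange(h))
    p=cv2.undistortPoints(np.stack([u,v],-1).reshape(-1,1,2).astype(np.float32),np.array(c['mtx']),np.array(c['distortion'])).reshape(h,w,2)
    P=np.dstack([p[...,0]*d,p[...,1]*d,d])
    if 'mount' in c:
        M=np.array(c['mount']); P=P@M[:3,:3].T+M[:3,3]
        P=P@R.from_rotvec(st['tool_rot']).as_matrix().T+st['tool_pos']
    else: P=P@np.array(c['rotation']).T+np.array(c['eye'])
    P[d==0]=np.nan
    return img,P
E
python3 - <<'E'
from h import *
for n in ['scene','top']:
    img,P=cloud(n); cv2.imwrite(f'pics/{n}0.png',img); np.save(n+'.npy',P)
    c=env.calibration(n); print(n,c['eye'],np.round(c['rotation'],3).tolist())
print(env.read_state())
E
```

```text
picsTraceback (most recent call last):
  File "<stdin>", line 3, in <module>
  File "h.py", line 12, in cloud
    else: P=P@np.array(c['rotation']).T+np.array(c['eye'])
            ~~~~~~~~~~~~~~~~~~~~~~~~~~~^~~~~~~~~~~~~~~~~~~
ValueError: operands could not be broadcast together with shapes (420,560) (3,)
```

```bash
sed -i "s/np.array(c\['rotation'\]).T/R.from_rotvec(c['rotation']).as_matrix().T/" h.py
python3 - <<'E'
from h import *
for n in ['scene','top']:
    img,P=cloud(n); cv2.imwrite(f'pics/{n}0.png',img); np.save(n+'.npy',P)
    c=env.calibration(n); print(n,c['eye'],np.round(c['rotation'],3).tolist())
    print(np.nanmedian(P[...,2]))
print(env.read_state())
E
```

```text
scene [ 0.90654928 -0.72562599  0.64949148] [-2.1, -0.489, 0.298]
0.0027645286802218116
top [ 0.23717352 -0.02385586  1.5207395 ] [-2.138, 2.074, -0.225]
0.003438387805722476
{'time_s': 0.15, 'q': array([-1.17699286e+00,  3.20104233e-01,  1.56539886e+00, -8.02923947e-07,
        1.25739913e+00, -1.99772978e-02]), 'joint_velocities': array([-0.0010134 , -0.00117638, -0.00271666, -0.00159646,  0.00063193,
        0.00075227]), 'joint_efforts': array([ 5.47096697e-04, -4.12774873e+01, -2.32155097e+01,  7.28232390e-02,
        4.33323300e-02, -1.02186198e-04]), 'tool_pos': array([ 0.23104204, -0.52607678,  0.18393687]), 'tool_rot': array([-3.07333708e+00, -6.45074489e-01,  3.83277658e-04]), 'wrist_force': array([0.45410696, 0.32135748, 0.26033833]), 'moment': array([-0.06233477, -0.01483702,  0.02713462]), 'finger_force': 0.0, 'grip_width': 0.09082408994363773}
```

View pics/scene0.png

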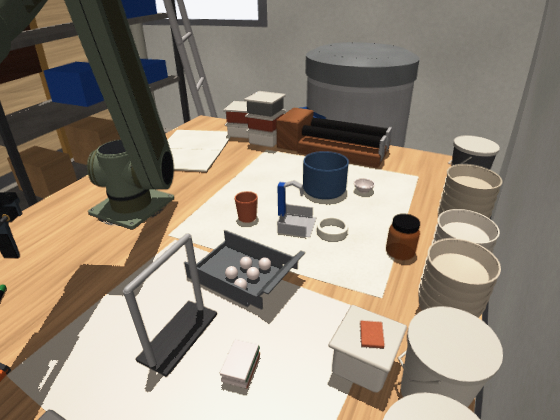

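View pics/top0.png

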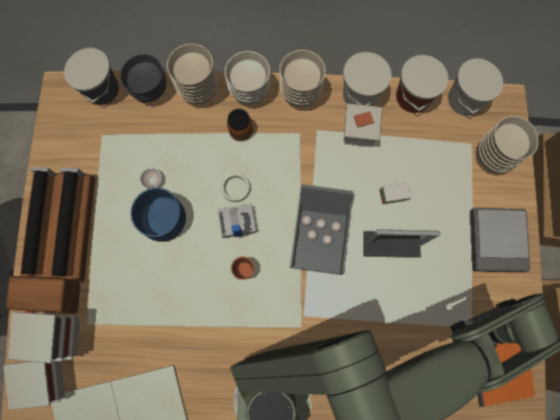

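Scene view: jar (325,175), scoop with blue handle (282,200), cup (246,205), tape (332,228), tub with five balls (248,270), rail (165,300), tiles (240,362). Top view: jar (158,215), scoop (238,222), tub (322,230), balls near (318,230), rail bar (405,233). Measure from the depth clouds.

```bash
cat > m.py <<'E'
from h import *
T=np.load('top.npy'); S=np.load('scene.npy'); t=cv2.imread('pics/top0.png'); s=cv2.imread('pics/scene0.png')
def box(P,m): 
    q=P[m&~np.isnan(P[...,2])]; return q
def rect(q): 
    (c,wh,a)=cv2.minAreaRect(q[:,:2].astype(np.float32)*1000); return np.round(c,1),np.round(wh,1),round(a,1)
def roi(P,u0,u1,v0,v1):
    m=np.zeros(P.shape[:2],bool); m[v0:v1,u0:u1]=1; return m
# balls: white blobs in tub
hsv=cv2.cvtColor(t,cv2.COLOR_BGR2HSV)
m=roi(T,295,352,188,270)&(hsv[...,2]>140)
n,l,st,c=cv2.connectedComponentsWithStats(m.astype(np.uint8))
for i in range(1,n):
    if st[i,4]>15:
        q=box(T,l==i); print('ball',st[i,4],np.round(c[i],1),np.round(q.mean(0),4),q[:,2].max())
q=box(T,roi(T,290,358,180,275)); 
for z0,z1 in[(.035,.06),(.06,.1)]:
    k=q[(q[:,2]>z0)&(q[:,2]<z1)]; print('tub',z0,rect(k),k.min(0),k.max(0))
q=box(S,roi(S,185,305,230,305)); k=q[(q[:,2]>.04)&(q[:,2]<.06)]; print('tubS',rect(k))
q=box(T,roi(T,125,192,185,245)); k=q[(q[:,2]>.1)&(q[:,2]<.13)];print('jar',rect(k),cv2.minEnclosingCircle(k[:,:2].astype(np.float32)))
q=box(T,roi(T,355,445,220,262)); k=q[q[:,2]>.19];print('bar',rect(k),k[:,2].max(),np.median(k[:,2])); k=q[(q[:,2]>.005)&(q[:,2]<.02)];print('foot',rect(k))
q=box(S,roi(S,115,215,225,370)); k=q[q[:,2]>.19];print('barS',rect(k),k[:,2].max(), k[k[:,1].argmin()],k[k[:,1].argmax()])
for n,P,im,r in[('T',T,t,(215,262,200,245)),('S',S,s,(270,320,172,240))]:
    h=cv2.cvtColor(im,cv2.COLOR_BGR2HSV); b=roi(P,*r)&(h[...,0]>100)&(h[...,0]<130)&(h[...,1]>130)
    q=box(P,b);print('handle',n,len(q),rect(q),q.mean(0),q[:,2].min(),q[:,2].max())
    q=box(P,roi(P,*r)&~b); k=q[(q[:,2]>.024)&(q[:,2]<.05)];print('bowl',n,len(k),rect(k))
    k=q[(q[:,2]>.1)&(q[:,2]<.15)];print('hook',n,len(k),rect(k))
for n,r in [('cup',(225,260,252,284)),('tape',(218,254,170,204)),('dish',(138,166,166,190)),('tiles',(378,414,180,206))]:
    q=box(T,roi(T,*r)); k=q[q[:,2]>.014]; print(n,rect(k),k[:,2].max())
E
python3 m.py
```

```text
ball 125 [296.4 201.9] [ 0.6082 -0.0526  0.01  ] 0.07747237306342725
ball 33 [344.5 188.6] [ 0.6527 -0.2026  0.022 ] 0.08182756731690644
ball 237 [349.  248.1] [ 0.4679 -0.2199  0.0005] 0.01047883526409632
ball 48 [306.  219.6] [ 0.5471 -0.083   0.0332] 0.04136684019560355
ball 48 [320.2 223. ] [ 0.538  -0.1269  0.0326] 0.04196882550137149
ball 49 [335.6 225.7] [ 0.531  -0.1741  0.0329] 0.04337422643225852
ball 47 [311.3 234. ] [ 0.5028 -0.1002  0.0325] 0.03912443866761195
ball 48 [326.8 239. ] [ 0.4887 -0.1474  0.0335] 0.04626289298982256
tub 0.035 (array([ 506.4, -127.1]), array([161.6, 227.9]), 83.5) [ 0.38418904 -0.21827227  0.03502177] [ 0.62787299 -0.03705469  0.0599926 ]
tub 0.06 (array([ 626.6, -140. ]), array([159.5,  31.5]), 83.5) [ 0.60606223 -0.21900811  0.06004558] [ 0.64944373 -0.06101255  0.08667736]
tubS (array([ 501.2, -166.9]), array([236.1, 229. ]), 84.1)
jar (array([542.2, 364.7]), array([147.3, 146.8]), 6.2) ((0.5426313281059265, 0.36535564064979553), 0.07609554380178452)
bar (array([ 483.4, -353.4]), array([ 16.5, 181.2]), 0.3) 0.22494775387116395 0.214466510404
[... 357 characters left out ...]
bowl T 120 (array([533.9, 129.8]), array([ 92.7, 104.1]), 11.9)
hook T 139 (array([521.9, 127.1]), array([69.1, 21.5]), 9.5)
handle S 220 (array([516.1, 197.9]), array([193. ,  20.8]), 78.0) [0.49845001 0.11167932 0.08796978] 0.03436486079278511 0.13556202853509647
bowl S 399 (array([518.3, 200.6]), array([120.5, 266.4]), 20.9)
hook S 147 (array([516.3, 196.7]), array([ 72.4, 181.7]), 4.0)
cup (array([389.9, 101.4]), array([67.8, 67.8]), 3.9) 0.08068323298823188
tape (array([649.4, 142.9]), array([85.8, 88. ]), 86.4) 0.036443624004644626
dish (array([645.4, 401.3]), array([120.4,  72.8]), 30.2) 0.1158195209535009
tiles (array([ 644.3, -360.5]), array([51.7, 85.9]), 10.8) 0.048299407056440424
```

```bash
cat > k.py <<'E'
from h import *
D=np.diag([1.,-1,-1])
def pose(p,yaw,pitch,grip=(0,0,.108)):   # scoop origin m, yaw, nose-up pitch deg -> TCP pos, R
    Rs=R.from_euler('ZY',[yaw,-pitch],degrees=True).as_matrix(); Rt=Rs@D
    return np.array(p)+Rs@np.array(grip)+Rt@[0,0,.019],Rt
def inc(targets,start=None,**k):
    st=env.read_state(); p0,R0=(st['tool_pos'],R.from_rotvec(st['tool_rot']).as_matrix()) if start is None else start
    for (p,y,a) in targets:
        q,Q=pose(p,y,a,**k); off=R0.T@(q-p0); rv=np.degrees(R.from_matrix(R0.T@Q).as_rotvec())
        print(np.round(off,4).tolist(),np.round(rv,1).tolist(), 'mm%.0f'%(1000*np.linalg.norm(off)),'deg%.0f'%np.linalg.norm(rv))
    return st
def tub(x,y,z): # tub frame mm -> world m
    a=np.radians(-6.5); return np.array([.497+(x*np.cos(a)-y*np.sin(a))/1e3,-.126+(x*np.sin(a)+y*np.cos(a))/1e3,z/1e3])
E
python3 - <<'E'
from k import *
inc([((.40,-.2,.22),10,0),((.4925,.1215,.10),10,0),((.4925,.1215,.0),10,0)])
E
```

```text
[0.2858, -0.2308, -0.1248] [-0.1, 0.0, 13.7] mm388 deg14
[0.4998, -0.4878, -0.0044] [-0.1, 0.0, 13.7] mm698 deg14
[0.4998, -0.4877, 0.0956] [-0.1, 0.0, 13.7] mm705 deg14
```

>>> servo_tool:
  increments:
    - {"offset":[0.02,-0.02,-0.055],"delta_rot":[0,0,2],"gripper":0}
    - {"offset":[0.05,-0.05,-0.1],"delta_rot":[0,0,4],"gripper":0}
    - {"offset":[0.09,-0.085,-0.12],"delta_rot":[0,0,6],"gripper":0}
    - {"offset":[0.13,-0.125,-0.12],"delta_rot":[0,0,8],"gripper":0}
    - {"offset":[0.17,-0.165,-0.12],"delta_rot":[0,0,10],"gripper":0}
    - {"offset":[0.21,-0.205,-0.12],"delta_rot":[0,0,12],"gripper":0}
    - {"offset":[0.25,-0.245,-0.12],"delta_rot":[0,0,13.7],"gripper":0}
    - {"offset":[0.29,-0.285,-0.12],"delta_rot":[0,0,13.7],"gripper":0}
    - {"offset":[0.33,-0.325,-0.12],"delta_rot":[0,0,13.7],"gripper":0}
    - {"offset":[0.37,-0.365,-0.12],"delta_rot":[0,0,13.7],"gripper":0}

```text
time_s: 1.4
tool_pos: [0.4234, -0.0417, 0.3045]
tool_rot: [3.129, 0.274, 0.0]
wrist_force: [0.5, -0.5, -0.3]
grip_width: 0.0914
finger_force: 0.0
```

```bash
python3 - <<'E'
from k import *
st=inc([((.4925,.1215,.10),10,0),((.4925,.1215,.0),10,0)])
print(st['tool_pos'],st['q'],st['time_s'])
E
```

```text
[0.0964, -0.1488, 0.1155] [0.0, -0.0, 0.0] mm212 deg0
[0.0963, -0.1488, 0.2155] [0.0, -0.0, 0.0] mm279 deg0
[ 0.42342296 -0.04173059  0.30448348] [-1.25034967e-01  2.05210056e-02  1.63991842e+00 -2.74967078e-04
  1.48085604e+00  1.27111852e+00] 1.4
```

>>> servo_tool:
  increments:
    - {"offset":[0.03,-0.045,0.0],"delta_rot":[0,0,0],"gripper":0}
    - {"offset":[0.06,-0.09,0.03],"delta_rot":[0,0,0],"gripper":0}
    - {"offset":[0.085,-0.13,0.07],"delta_rot":[0,0,0],"gripper":0}
    - {"offset":[0.096,-0.149,0.1],"delta_rot":[0,0,0],"gripper":0}
    - {"offset":[0.096,-0.149,0.11],"delta_rot":[0,0,0],"gripper":0}
    - {"offset":[0.096,-0.149,0.11],"delta_rot":[0,0,0],"gripper":0}

```text
time_s: 2.15
tool_pos: [0.4914, 0.1193, 0.1943]
tool_rot: [3.129, 0.274, -0.002]
wrist_force: [0.5, -0.8, -0.8]
grip_width: 0.0914
finger_force: 0.0
```

```bash
python3 - <<'E'
from k import *
img,P=cloud('wrist'); cv2.imwrite('pics/w1.png',img)
h=cv2.cvtColor(img,cv2.COLOR_BGR2HSV); b=(h[...,0]>100)&(h[...,0]<130)&(h[...,1]>130)&(P[...,2]>.128)&(P[...,2]<.145)
q=P[b]; print('handle top',len(q)); 
if len(q): print(cv2.minAreaRect(q[:,:2].astype(np.float32)*1000),q.mean(0))
m=(P[...,2]>.1)&(P[...,2]<.16); q=P[m]; print(len(q)); 
if len(q): print(cv2.minAreaRect(q[:,:2].astype(np.float32)*1000),q.mean(0))
inc([((.4925,.1215,.0),10,0)])
E
```

```text
handle top 696
((494.14642333984375, 118.77682495117188), (17.530433654785156, 22.998451232910156), 10.581735610961914) [0.49449864 0.11909497 0.13504216]
5649
((548.7506103515625, 237.41873168945312), (148.64732360839844, 253.86883544921875), 4.541952133178711) [0.53195642 0.21138949 0.12420378]
[0.0008, -0.0023, 0.1063] [0.0, -0.0, -0.0] mm106 deg0
```

View pics/w1.png

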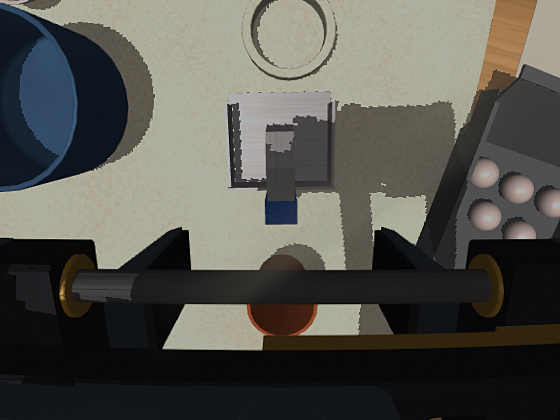

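The wrist view shows the blue handle's top at (281,212), midway between the fingers (189 and 373), with the scoop square to the tool. So I descend.

>>> servo_tool:
  increments:
    - {"offset":[0.002,0,0.035],"delta_rot":[0,0,0.4],"gripper":0}
    - {"offset":[0.002,0,0.07],"delta_rot":[0,0,0.4],"gripper":0}
    - {"offset":[0.002,0,0.1],"delta_rot":[0,0,0.4],"gripper":0}
    - {"offset":[0.002,0,0.107],"delta_rot":[0,0,0.4],"gripper":0}
    - {"offset":[0.002,0,0.107],"delta_rot":[0,0,0.4],"gripper":255}
    - {"offset":[0.002,0,0.107],"delta_rot":[0,0,0.4],"gripper":255}
    - {"offset":[0.002,0,0.107],"delta_rot":[0,0,0.4],"gripper":255}
    - {"offset":[0.002,0,0.107],"delta_rot":[0,0,0.4],"gripper":255}
    - {"offset":[0.002,0,0.107],"delta_rot":[0,0,0.4],"gripper":255}

```text
time_s: 3.32
tool_pos: [0.4939, 0.1203, 0.0877]
tool_rot: [3.13, 0.263, 0.001]
wrist_force: [-0.5, -0.7, -0.0]
grip_width: 0.0439
finger_force: 0.0
```

>>> servo_tool:
  increments:
    - {"offset":[0,0,0],"delta_rot":[0,0,0],"gripper":255}
    - {"offset":[0,0,0],"delta_rot":[0,0,0],"gripper":255}
    - {"offset":[0,0,0],"delta_rot":[0,0,0],"gripper":255}
    - {"offset":[0,0,0],"delta_rot":[0,0,0],"gripper":255}
    - {"offset":[0,0,0],"delta_rot":[0,0,0],"gripper":255}
    - {"offset":[0,0,0],"delta_rot":[0,0,0],"gripper":255}
    - {"offset":[0,0,-0.02],"delta_rot":[0,0,0],"gripper":255}
    - {"offset":[0,0,-0.06],"delta_rot":[0,0,0],"gripper":255}
    - {"offset":[0,0,-0.1],"delta_rot":[0,0,0],"gripper":255}
    - {"offset":[0,0,-0.13],"delta_rot":[0,0,0],"gripper":255}

```text
time_s: 4.58
tool_pos: [0.4937, 0.1202, 0.2189]
tool_rot: [3.131, 0.263, 0.001]
wrist_force: [0.8, -0.1, -2.6]
grip_width: 0.024
finger_force: 30.0
```

```bash
python3 - <<'E'
from k import *
img,P=cloud('wrist'); st=env.read_state(); print(st['tool_pos'],st['tool_rot'],st['grip_width'],st['time_s'])
h=cv2.cvtColor(img,cv2.COLOR_BGR2HSV)
# in tool frame
L=(P-st['tool_pos'])@R.from_rotvec(st['tool_rot']).as_matrix()
b=(h[...,0]>100)&(h[...,0]<130)&(h[...,1]>130)&(abs(L[...,1])<.03)&(abs(L[...,0])<.03)&(L[...,2]<0)&(L[...,2]>-.06); q=L[b]
if len(q): print('handle',len(q),np.median(q,0),q.min(0),q.max(0))
m=(abs(L[...,1])<.06)&(L[...,0]>-.01)&(L[...,0]<.12)&(L[...,2]>.03)&(L[...,2]<.12); q=L[m]; print('bowl',len(q),q.min(0),q.max(0))
f=q[(q[:,2]>.075)&(abs(q[:,1])<.045)&(q[:,0]<.09)]; A=np.c_[f[:,:2],np.ones(len(f))]; print('floor plane',np.linalg.lstsq(A,f[:,2],rcond=None)[0],np.median(f[:,2]),len(f))
inc([(tub(-130,10,90),-6.5,15),(tub(-130,10,60),-6.5,15)],grip=(0,0,.1067))
E
```

```text
[0.49587498 0.12074233 0.22270138] [-3.12955078 -0.2631483  -0.01207595] 0.023597578595641357 4.625
handle 793 [ 0.00378811  0.00093932 -0.04380417] [-0.01613828 -0.02047758 -0.05998085] [ 0.01578054  0.02358323 -0.02742299]
bowl 16332 [-0.00407158 -0.05340106  0.04769089] [0.09315699 0.05427452 0.09095851]
floor plane [ 0.02179168 -0.00076021  0.08698253] 0.08824618974313664 10183
[-0.1844, 0.1915, 0.0465] [-2.2, 14.5, 16.0] mm270 deg22
[-0.1846, 0.1915, 0.0765] [-2.2, 14.5, 16.0] mm277 deg22
```

```bash
python3 - <<'E'
from k import *
g=dict(grip=(0,0,.1067))
inc([(tub(-128,12,110),-6.5,-15),(tub(-128,12,70),-6.5,-15)],**g)
s=pose(tub(-128,12,110),-6.5,-15,**g)
print('from A'); inc([(tub(-128,12,70),-6.5,-15),(tub(-128,12,31),-6.5,-15)],start=s,**g)
E
```

```text
[-0.1381, 0.2027, 0.0269] [2.0, -15.3, 16.0] mm247 deg22
[-0.1385, 0.2027, 0.0669] [2.0, -15.3, 16.0] mm254 deg22
from A
[0.0104, -0.0, 0.0386] [0.0, 0.0, 0.0] mm40 deg0
[0.0204, -0.0, 0.0763] [0.0, 0.0, 0.0] mm79 deg0
```

>>> servo_tool:
  increments:
    - {"offset":[-0.02,0.03,0.0],"delta_rot":[0.3,-2.2,2.3],"gripper":255}
    - {"offset":[-0.045,0.066,0.0],"delta_rot":[0.7,-5,5.2],"gripper":255}
    - {"offset":[-0.07,0.103,0.0],"delta_rot":[1,-7.7,8],"gripper":255}
    - {"offset":[-0.095,0.14,0.01],"delta_rot":[1.4,-10.5,11],"gripper":255}
    - {"offset":[-0.12,0.176,0.018],"delta_rot":[1.8,-13.3,14],"gripper":255}
    - {"offset":[-0.1381,0.2027,0.0269],"delta_rot":[2.0,-15.3,16.0],"gripper":255}
    - {"offset":[-0.1381,0.2027,0.0269],"delta_rot":[2.0,-15.3,16.0],"gripper":255}
    - {"offset":[-0.1381,0.2027,0.0269],"delta_rot":[2.0,-15.3,16.0],"gripper":255}

```text
time_s: 5.62
tool_pos: [0.3916, -0.1022, 0.1902]
tool_rot: [-3.095, 0.175, 0.418]
wrist_force: [0.4, 0.2, -2.3]
grip_width: 0.0238
finger_force: 30.0
```

```bash
python3 - <<'E'
from k import *
g=dict(grip=(0,0,.1067))
img,P=cloud('wrist'); st=env.read_state(); Rt=R.from_rotvec(st['tool_rot']).as_matrix()
L=(P-st['tool_pos'])@Rt
m=(abs(L[...,1])<.04)&(L[...,0]>.01)&(L[...,0]<.085)&(L[...,2]>.07)&(L[...,2]<.11); f=L[m]; A=np.c_[f[:,:2],np.ones(len(f))]; print('floor plane',np.linalg.lstsq(A,f[:,2],rcond=None)[0],len(f))
print('tool pitch',np.degrees(np.arcsin(Rt[2,0])), st['q'].round(2))
# balls + tub floor seen by wrist
h=cv2.cvtColor(img,cv2.COLOR_BGR2HSV); a=np.radians(-6.5)
d=P-[.497,-.126,0]; X=np.stack([d[...,0]*np.cos(a)+d[...,1]*np.sin(a),-d[...,0]*np.sin(a)+d[...,1]*np.cos(a),d[...,2]],-1)
mb=(X[...,2]>.022)&(X[...,2]<.045)&(h[...,2]>120)&(X[...,0]>-.03)&(X[...,0]<.075)&(abs(X[...,1])<.07)
n,l,s,c=cv2.connectedComponentsWithStats(mb.astype(np.uint8))
for i in range(1,n):
    if s[i,4]>100: print('ball',s[i,4],(X[l==i].mean(0)*1000).round(1), (np.nanpercentile(X[l==i][:,2],99)*1000).round(1))
fl=X[(abs(X[...,0]-.06)<.01)&(abs(X[...,1])<.07)&(X[...,2]<.02)]; print('tub floor z',len(fl),np.median(fl[:,2]) if len(fl) else 0)
cv2.imwrite('pics/w2.png',img)
sp=inc([(tub(-128,12,70),-6.5,-15),(tub(-128,12,31),-6.5,-15)],**g)
E
```

```text
floor plane [ 0.00093441 -0.00203871  0.08423964] 6832
tool pitch -15.355174999533991 [-0.25  0.21  1.74 -0.04  1.46  1.44]
ball 461 [ 8.5 16.5 32.9] 38.3
ball 143 [  0.2 -28.2  35.2] 37.6
tub floor z 0 0
[0.0114, -0.0002, 0.034] [0.1, 0.4, 0.0] mm36 deg0
[0.0217, -0.0003, 0.0716] [0.1, 0.4, 0.0] mm75 deg0
```

View pics/w2.png

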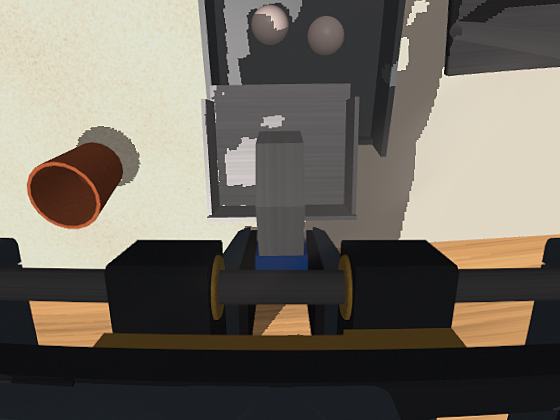

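The wrist view shows the scoop level across the tub mouth, with the two front balls at (269,20) and (326,35) ahead of the lip (row 85). The cup is well clear. I go down behind them.

>>> servo_tool:
  increments:
    - {"offset":[0.006,0.002,0.02],"delta_rot":[0,0.4,0],"gripper":255}
    - {"offset":[0.012,0.002,0.04],"delta_rot":[0,0.4,0],"gripper":255}
    - {"offset":[0.018,0.002,0.058],"delta_rot":[0,0.4,0],"gripper":255}
    - {"offset":[0.021,0.002,0.068],"delta_rot":[0,0.4,0],"gripper":255}
    - {"offset":[0.021,0.002,0.069],"delta_rot":[0,0.4,0],"gripper":255}
    - {"offset":[0.021,0.002,0.069],"delta_rot":[0,0.4,0],"gripper":255}

```text
time_s: 6.42
tool_pos: [0.3937, -0.105, 0.1191]
tool_rot: [-3.099, 0.175, 0.406]
wrist_force: [0.1, 0.0, -1.6]
grip_width: 0.0237
finger_force: 30.0
```

```bash
python3 - <<'E'
from k import *
g=dict(grip=(0,0,.1067))
T=[]
for lx,pt in [(-20,-15),(-5,-15),(10,-12),(25,-8),(40,-4),(55,-2),(68,-1),(78,-1),(80,-1)]:
    a=np.radians(pt); T.append((tub(lx-96*np.cos(a),10,4.8-96*np.sin(a)),-6.5,pt))
st=inc(T,**g)
# current scoop origin in tub frame
Rt=R.from_rotvec(st['tool_rot']).as_matrix(); o=st['tool_pos']+Rt@[0,0,.0877]; lip=o+Rt@[.096,0,0]; print('lip z',lip, tub(-35,10,5),st['wrist_force'])
E
```

```text
[0.0157, -0.0008, 0.0007] [0.2, -0.1, 0.0] mm16 deg0
[0.0302, -0.0008, -0.0032] [0.2, -0.1, 0.0] mm30 deg0
[0.0402, -0.0008, -0.0019] [0.2, 2.9, 0.0] mm40 deg3
[0.0492, -0.0008, 0.0015] [0.2, 6.9, 0.0] mm49 deg7
[0.0587, -0.0008, 0.0052] [0.2, 10.9, 0.0] mm59 deg11
[0.0709, -0.0008, 0.0052] [0.2, 12.9, 0.0] mm71 deg13
[0.0823, -0.0008, 0.0039] [0.2, 13.9, 0.0] mm82 deg14
[0.092, -0.0008, 0.0013] [0.2, 13.9, 0.0] mm92 deg14
[0.0939, -0.0008, 0.0008] [0.2, 13.9, 0.0] mm94 deg14
lip z [ 0.46340622 -0.11319881  0.00963523] [ 0.46335702 -0.11210217  0.005     ] [ 0.0974232   0.01748456 -1.5851444 ]
```

>>> servo_tool:
  increments:
    - {"offset":[0.0157,0,0.001],"delta_rot":[0,0,0],"gripper":255}
    - {"offset":[0.03,0,-0.003],"delta_rot":[0,0,0],"gripper":255}
    - {"offset":[0.04,0,-0.002],"delta_rot":[0,3,0],"gripper":255}
    - {"offset":[0.049,0,0.0015],"delta_rot":[0,7,0],"gripper":255}
    - {"offset":[0.0587,0,0.005],"delta_rot":[0,11,0],"gripper":255}
    - {"offset":[0.071,0,0.005],"delta_rot":[0,13,0],"gripper":255}
    - {"offset":[0.0823,0,0.004],"delta_rot":[0,14,0],"gripper":255}
    - {"offset":[0.0823,0,0.004],"delta_rot":[0,14,0],"gripper":255}

```text
time_s: 7.42
tool_pos: [0.4722, -0.1142, 0.0934]
tool_rot: [3.135, -0.177, -0.026]
wrist_force: [0.7, -0.4, -2.5]
grip_width: 0.0234
finger_force: 30.0
```

```bash
python3 - <<'E'
from k import *
g=dict(grip=(0,0,.1067))
T=[(tub(-18,10,5),-6.5,0),(tub(-15,10,5),-6.5,0)]+[(tub(x,10,5),-6.5,p) for x,p in [(-13.6,5),(-6.8,10),(.7,15),(8.8,20)]]
st=inc(T,**g)
Rt=R.from_rotvec(st['tool_rot']).as_matrix(); o=st['tool_pos']+Rt@[0,0,.0877]; lip=o+Rt@[.096,0,0]; print('lip',lip, tub(68,10,5),st['wrist_force'],st['time_s'])
img,P=cloud('wrist'); cv2.imwrite('pics/w3.png',img)
E
```

```text
[0.008, -0.001, 0.0006] [0.2, 1.0, 0.0] mm8 deg1
[0.011, -0.001, 0.0005] [0.2, 1.0, 0.0] mm11 deg1
[0.0047, -0.001, 0.001] [0.2, 6.0, 0.0] mm5 deg6
[0.004, -0.0011, 0.002] [0.2, 11.0, 0.0] mm5 deg11
[0.004, -0.0011, 0.0036] [0.2, 16.0, 0.1] mm6 deg16
[0.0049, -0.0011, 0.0059] [0.2, 21.0, 0.1] mm8 deg21
lip [ 0.56612199 -0.12506597  0.00411809] [ 0.56569492 -0.1237621   0.005     ] [ 0.73885166 -0.36221794 -2.49580237] 7.425
```

View pics/w3.png

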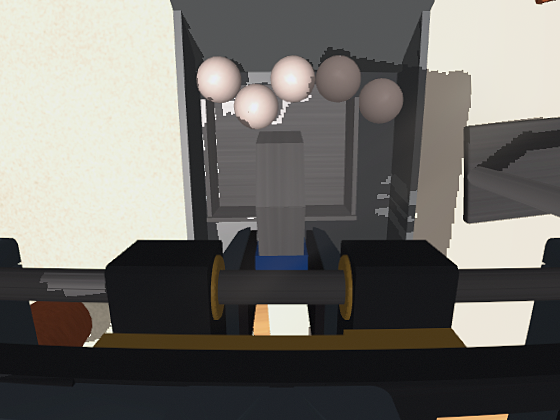

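The wrist view shows balls at (218,78), (257,105), (294,78), (338,78) and (381,100). The middle three are at or over the lip, between the scoop's walls (210 to 355). I push on to the back wall and tilt up.

>>> servo_tool:
  increments:
    - {"offset":[0.008,-0.001,0.0],"delta_rot":[0,1,0],"gripper":255}
    - {"offset":[0.012,-0.001,0.0],"delta_rot":[0,1,0],"gripper":255}
    - {"offset":[0.01,-0.001,0.0],"delta_rot":[0,4,0],"gripper":255}
    - {"offset":[0.007,-0.001,0.001],"delta_rot":[0,8,0],"gripper":255}
    - {"offset":[0.0055,-0.001,0.002],"delta_rot":[0,12,0],"gripper":255}
    - {"offset":[0.005,-0.001,0.004],"delta_rot":[0,17,0],"gripper":255}
    - {"offset":[0.005,-0.001,0.006],"delta_rot":[0,21,0],"gripper":255}
    - {"offset":[0.005,-0.001,0.006],"delta_rot":[0,21,0],"gripper":255}

```text
time_s: 8.48
tool_pos: [0.4763, -0.1138, 0.0879]
tool_rot: [3.066, -0.174, 0.544]
wrist_force: [-0.5, 0.8, -1.4]
grip_width: 0.0238
finger_force: 30.0
```

```bash
python3 - <<'E'
from k import *
g=dict(grip=(0,0,.1067))
st=inc([(tub(8.8,10,5),-6.5,20),(tub(2,10,60),-6.5,20),(tub(-8,10,150),-6.5,20)],**g)
img,P=cloud('wrist'); cv2.imwrite('pics/w4.png',img)
E
```

```text
[0.0006, -0.0002, 0.0007] [0.2, -0.1, 0.0] mm1 deg0
[0.0131, -0.0, -0.0532] [0.2, -0.1, 0.0] mm55 deg0
[0.0347, 0.0002, -0.1412] [0.2, -0.1, 0.0] mm145 deg0
```

View pics/w4.png

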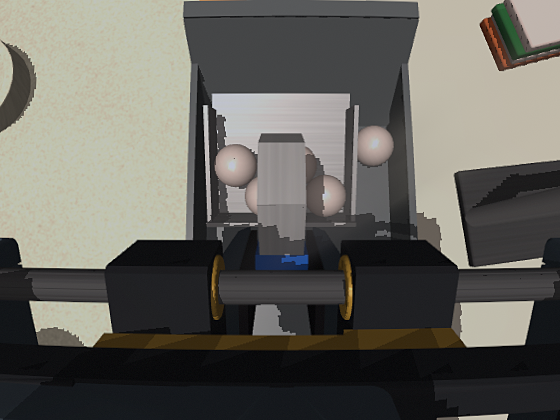

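Four balls lie in the scoop, at (236,165), (250,195), (305,160) and (326,195). The fifth is still in the tub at (375,146), beside the scoop. I lift.

>>> servo_tool:
  increments:
    - {"offset":[0.003,0,-0.012],"delta_rot":[0,0,0],"gripper":255}
    - {"offset":[0.0075,0,-0.03],"delta_rot":[0,0,0],"gripper":255}
    - {"offset":[0.0125,0,-0.05],"delta_rot":[0,0,0],"gripper":255}
    - {"offset":[0.0175,0,-0.07],"delta_rot":[0,0,0],"gripper":255}
    - {"offset":[0.0225,0,-0.09],"delta_rot":[0,0,0],"gripper":255}
    - {"offset":[0.0275,0,-0.11],"delta_rot":[0,0,0],"gripper":255}
    - {"offset":[0.0325,0,-0.13],"delta_rot":[0,0,0],"gripper":255}
    - {"offset":[0.0347,0,-0.1412],"delta_rot":[0,0,0],"gripper":255}

```text
time_s: 9.52
tool_pos: [0.461, -0.1115, 0.2334]
tool_rot: [3.066, -0.172, 0.542]
wrist_force: [-0.2, -0.2, -4.4]
grip_width: 0.0235
finger_force: 30.0
```

```bash
cat > pour.py <<'E'
from k import *
g=dict(grip=(0,0,.1067)); J=np.array([.5425,.365,0]); Y=34; X=np.array([np.cos(np.radians(Y)),np.sin(np.radians(Y)),0])
def at(lx,lz,pt): # lip offset from jar centre along X, height
    a=np.radians(pt); return (J+X*(lx/1e3-.096*np.cos(a))+[0,0,lz/1e3-.096*np.sin(a)],Y,pt)
E
python3 - <<'E'
from pour import *
print(env.read_state()['tool_pos'],env.read_state()['wrist_force'])
A=at(-80,190,20); inc([A],**g)
B=pose(*at(-80,190,20),**g); print('from B'); inc([at(-35,150,5)],start=B,**g)
E
```

```text
[ 0.46097252 -0.11152008  0.23335936] [-0.16427953 -0.17847364 -4.379487  ]
[-0.1148, -0.3527, -0.0498] [14.0, 0.0, -37.9] mm374 deg40
from B
[0.0546, -0.0, 0.0311] [-0.0, -15.0, -0.0] mm63 deg15
```

>>> servo_tool:
  increments:
    - {"offset":[-0.0034,-0.0106,-0.0015],"delta_rot":[0.42,0,-1.1],"gripper":255}
    - {"offset":[-0.0115,-0.0353,-0.005],"delta_rot":[1.4,0,-3.8],"gripper":255}
    - {"offset":[-0.023,-0.0705,-0.01],"delta_rot":[2.8,0,-7.6],"gripper":255}
    - {"offset":[-0.0367,-0.1129,-0.016],"delta_rot":[4.5,0,-12.1],"gripper":255}
    - {"offset":[-0.0517,-0.1587,-0.0224],"delta_rot":[6.3,0,-17.1],"gripper":255}
    - {"offset":[-0.0666,-0.2046,-0.0289],"delta_rot":[8.1,0,-22],"gripper":255}
    - {"offset":[-0.0815,-0.2504,-0.0354],"delta_rot":[9.9,0,-26.9],"gripper":255}
    - {"offset":[-0.0953,-0.2927,-0.0413],"delta_rot":[11.6,0,-31.5],"gripper":255}
    - {"offset":[-0.1068,-0.328,-0.0463],"delta_rot":[13,0,-35.2],"gripper":255}
    - {"offset":[-0.1148,-0.3527,-0.0498],"delta_rot":[14,0,-37.9],"gripper":255}

```text
time_s: 10.78
tool_pos: [0.3742, 0.2546, 0.237]
tool_rot: [-2.866, -0.881, -0.5]
wrist_force: [0.2, 1.0, -4.1]
grip_width: 0.0235
finger_force: 30.0
```

```bash
python3 - <<'E'
from pour import *
img,P=cloud('wrist'); cv2.imwrite('pics/w5.png',img)
st=inc([at(-60,165,12),at(-35,140,3),at(-35,128,-6),at(-35,122,-14),at(-35,120,-22),at(-35,120,-30),at(-35,120,-37)],**g); print(st['tool_pos'],st['wrist_force'])
q=P[(P[...,2]>.1)&(P[...,2]<.118)&(np.hypot(P[...,0]-.5425,P[...,1]-.365)<.1)]
print('rim',len(q),cv2.minEnclosingCircle(q[:,:2].astype(np.float32)),cv2.fitEllipse(q[:,:2].astype(np.float32)))
E
```

```text
[0.024, 0.0046, 0.0156] [-0.3, -7.9, 0.2] mm29 deg8
[0.0557, 0.0048, 0.0358] [-0.3, -16.9, 0.2] mm66 deg17
[0.0699, 0.0049, 0.0381] [-0.3, -25.9, 0.2] mm80 deg26
[0.0851, 0.0049, 0.0382] [-0.3, -33.9, 0.2] mm93 deg34
[0.1023, 0.005, 0.037] [-0.2, -41.9, 0.3] mm109 deg42
[0.1205, 0.005, 0.0365] [-0.2, -49.9, 0.3] mm126 deg50
[0.1363, 0.0051, 0.0381] [-0.2, -56.9, 0.3] mm142 deg57
[0.3741827  0.2568634  0.23732249] [ 1.3389707  -0.66459525 -3.96863388]
rim 1654 ((0.5384758710861206, 0.36179545521736145), 0.07526420801877975) ((0.5374040603637695, 0.36108219623565674), (0.14305736124515533, 0.14328792691230774), 147.8820037841797)
```

View pics/w5.png

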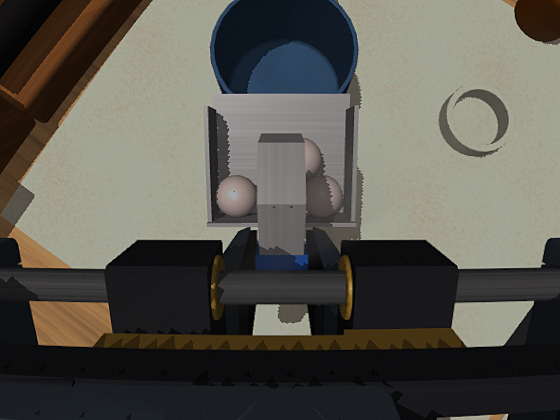

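Jar mouth centre is near (284,50), in line with the scoop (column 281). Three balls show at (236,195), (310,158) and (326,195), and the fourth is hidden by the hook. I pour.

>>> servo_tool:
  increments:
    - {"offset":[0.024,0.003,0.0156],"delta_rot":[0,-7.9,0],"gripper":255}
    - {"offset":[0.0557,0.003,0.0358],"delta_rot":[0,-16.9,0],"gripper":255}
    - {"offset":[0.0699,0.003,0.0381],"delta_rot":[0,-25.9,0],"gripper":255}
    - {"offset":[0.0851,0.003,0.0382],"delta_rot":[0,-33.9,0],"gripper":255}
    - {"offset":[0.1023,0.003,0.037],"delta_rot":[0,-41.9,0],"gripper":255}
    - {"offset":[0.1205,0.003,0.0365],"delta_rot":[0,-49.9,0],"gripper":255}
    - {"offset":[0.1363,0.003,0.038],"delta_rot":[0,-56.9,0],"gripper":255}
    - {"offset":[0.1363,0.003,0.038],"delta_rot":[0,-56.9,0],"gripper":255}
    - {"offset":[0.1363,0.003,0.038],"delta_rot":[0,-56.9,0],"gripper":255}
    - {"offset":[0.1363,0.003,0.038],"delta_rot":[0,-56.9,0],"gripper":255}

```text
time_s: 12.08
tool_pos: [0.4942, 0.3292, 0.2515]
tool_rot: [2.697, 0.823, -0.894]
wrist_force: [0.2, -0.3, -1.9]
grip_width: 0.024
finger_force: 30.0
```

```bash
python3 - <<'E'
from pour import *
st=inc([at(-40,160,-20),at(-60,200,0)],**g); print(st['tool_pos'],st['wrist_force'],st['q'].round(2))
img,P=cloud('wrist'); img2,P2=cloud('top')
cv2.imwrite('pics/c6.png',np.hstack([cv2.resize(img,(440,330)),cv2.resize(img2[170:280,120:360],(360,330))]))
E
```

```text
[-0.0463, -0.0027, 0.0049] [-0.1, 16.7, -0.0] mm47 deg17
[-0.0985, -0.0026, 0.0283] [-0.1, 36.7, -0.0] mm103 deg37
[0.49418125 0.32915126 0.25151722] [ 0.20893996 -0.25992739 -1.94965641] [ 0.57  0.73  0.87 -0.01  2.18  1.55]
```

View pics/c6.png

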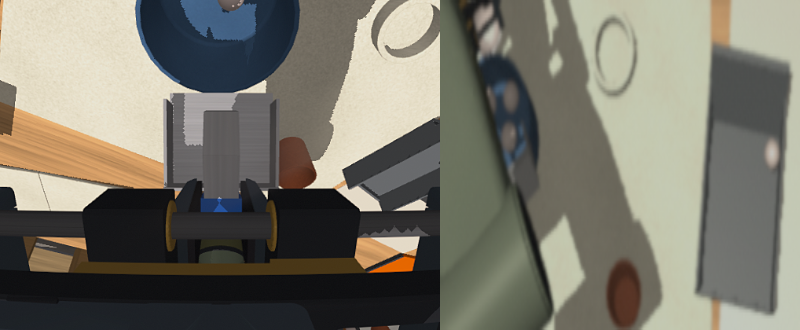

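Scoop is empty (left half), the fifth ball is alone in the tub at (772,152), and balls show inside the jar at (230,3) and in the top view. I back away and level.

>>> servo_tool:
  increments:
    - {"offset":[-0.0232,-0.0013,0.0025],"delta_rot":[0,8.3,0],"gripper":255}
    - {"offset":[-0.0463,-0.0027,0.0049],"delta_rot":[0,16.7,0],"gripper":255}
    - {"offset":[-0.0724,-0.0027,0.016],"delta_rot":[0,26.7,0],"gripper":255}
    - {"offset":[-0.0985,-0.0026,0.0283],"delta_rot":[0,36.7,0],"gripper":255}
    - {"offset":[-0.0985,-0.0026,0.0283],"delta_rot":[0,36.7,0],"gripper":255}

```text
time_s: 12.8
tool_pos: [0.4066, 0.2734, 0.2884]
tool_rot: [3.005, 0.917, -0.005]
wrist_force: [1.7, -0.5, -1.8]
grip_width: 0.0234
finger_force: 30.0
```

```bash
python3 - <<'E'
from pour import *
st=inc([((.385,-.05,.19),15,0),((.355,-.355,.16),0,0),((.355,-.355,.137),0,0)],**g); print(st['tool_pos'],st['q'].round(2))
E
```

```text
[-0.1984, 0.2562, 0.0112] [-0.0, 0.2, 18.9] mm324 deg19
[-0.3935, 0.4926, 0.0417] [0.0, 0.2, 33.9] mm632 deg34
[-0.3934, 0.4926, 0.0647] [0.0, 0.2, 33.9] mm634 deg34
[0.40661765 0.27336602 0.28837218] [0.57 0.14 1.55 0.   1.46 1.55]
```

>>> servo_tool:
  increments:
    - {"offset":[-0.014,0.018,0.001],"delta_rot":[0,0,1.5],"gripper":255}
    - {"offset":[-0.04,0.051,0.002],"delta_rot":[0,0,4],"gripper":255}
    - {"offset":[-0.07,0.09,0.004],"delta_rot":[0,0,7],"gripper":255}
    - {"offset":[-0.1,0.128,0.006],"delta_rot":[0,0,10],"gripper":255}
    - {"offset":[-0.13,0.167,0.008],"delta_rot":[0,0,13],"gripper":255}
    - {"offset":[-0.165,0.212,0.009],"delta_rot":[0,0,16],"gripper":255}
    - {"offset":[-0.2,0.257,0.011],"delta_rot":[0,0,19],"gripper":255}
    - {"offset":[-0.23,0.294,0.015],"delta_rot":[0,0,21.5],"gripper":255}
    - {"offset":[-0.26,0.33,0.02],"delta_rot":[0,0,24],"gripper":255}
    - {"offset":[-0.285,0.36,0.024],"delta_rot":[0,0,26],"gripper":255}

```text
time_s: 14.05
tool_pos: [0.3775, -0.1812, 0.2632]
tool_rot: [3.133, 0.214, -0.005]
wrist_force: [0.2, 0.7, -2.1]
grip_width: 0.0238
finger_force: 30.0
```

```bash
python3 - <<'E'
from pour import *
st=inc([((.355,-.355,.15),0,0),((.355,-.355,.137),0,0)],**g); print(st['tool_pos'],st['q'].round(2))
E
```

```text
[-0.0458, 0.1691, 0.0259] [0.1, 0.2, 7.8] mm177 deg8
[-0.0458, 0.1691, 0.0389] [0.1, 0.2, 7.8] mm179 deg8
[ 0.37752659 -0.1812226   0.26324608] [-0.47  0.02  1.74 -0.    1.38  0.96]
```

>>> servo_tool:
  increments:
    - {"offset":[-0.01,0.037,0.008],"delta_rot":[0,0,1.7],"gripper":255}
    - {"offset":[-0.021,0.077,0.017],"delta_rot":[0,0,3.5],"gripper":255}
    - {"offset":[-0.032,0.117,0.027],"delta_rot":[0,0,5.4],"gripper":255}
    - {"offset":[-0.042,0.155,0.036],"delta_rot":[0,0,7.1],"gripper":255}
    - {"offset":[-0.0458,0.1691,0.039],"delta_rot":[0,0.2,7.8],"gripper":255}
    - {"offset":[-0.0458,0.1691,0.039],"delta_rot":[0,0.2,7.8],"gripper":255}
    - {"offset":[-0.0458,0.1691,0.039],"delta_rot":[0,0.2,7.8],"gripper":255}

```text
time_s: 14.92
tool_pos: [0.3565, -0.3525, 0.2246]
tool_rot: [3.141, 0.005, 0.001]
wrist_force: [-0.7, -0.6, -1.9]
grip_width: 0.0239
finger_force: 30.0
```

```bash
python3 - <<'E'
from pour import *
img,P=cloud('wrist'); cv2.imwrite('pics/w7.png',img); np.save('w7.npy',P)
st=inc([((.449,-.355,.137),0,0),((.449,-.355,.079),0,0)],**g); print(st['tool_pos'],st['tool_rot'])
L=(P-st['tool_pos'])@R.from_rotvec(st['tool_rot']).as_matrix()
m=(P[...,2]>.195)&(P[...,2]<.23)&(L[...,0]>.09)&(L[...,0]<.2); q=P[m]; print('bar',len(q))
if len(q): print(cv2.minAreaRect(q[:,:2].astype(np.float32)*1000),np.median(q,0),q[:,2].max(),q.min(0),q.max(0))
k=(abs(L[...,1])<.015)&(L[...,0]>.02)&(L[...,0]<.09)&(L[...,2]<.0); q=L[k]; print('hook tool frame',len(q)); 
if len(q): print(q.min(0),q.max(0),np.median(q,0))
f=L[(abs(L[...,1])<.04)&(L[...,0]>.0)&(L[...,0]<.09)&(L[...,2]>.07)&(L[...,2]<.11)]; print(np.linalg.lstsq(np.c_[f[:,:2],np.ones(len(f))],f[:,2],rcond=None)[0])
img,P=cloud('scene')
q=P[(P[...,2]>.195)&(P[...,2]<.23)&(abs(P[...,0]-.483)<.03)&(abs(P[...,1]+.355)<.06)]; print('scene bar',np.median(q,0),q.min(0),q.max(0))
cv2.imwrite('pics/s7.png',img)
a=np.radians(-6.5);J=P[(np.hypot(P[...,0]-.54,P[...,1]-.363)<.06)]; print('jar in',J[:,2].min() if len(J) else 0)
img,P=cloud('top'); cv2.imwrite('pics/t7.png',img)
cv2.imwrite('pics/c7.png',np.hstack([cv2.resize(cv2.imread('pics/w7.png'),(480,360)),cv2.resize(img[180:250,125:192],(320,360),interpolation=cv2.INTER_CUBIC)]))
E
```

```text
[0.0925, 0.0029, -0.0001] [0.1, -0.0, 0.2] mm92 deg0
[0.0924, 0.0028, 0.0579] [0.1, -0.0, 0.2] mm109 deg0
[ 0.35653674 -0.35243442  0.22459552] [3.14026283e+00 5.73837045e-03 7.89110069e-04]
bar 9150
((480.46917724609375, -357.8583679199219), (16.5595703125, 180.2018280029297), 0.3069674074649811) [ 0.47872034 -0.35710718  0.2172204 ] 0.2206179530326126 [ 0.47180537 -0.4479638   0.19511072] [ 0.48919475 -0.26775953  0.22061795]
hook tool frame 24878
[ 0.0200023  -0.01499917 -0.16009574] [ 0.05858211  0.01499987 -0.00772047] [ 0.02601488 -0.00028186 -0.14279027]
[ 2.02580412e-01 -1.89163439e-04  8.68237128e-02]
scene bar [ 0.48548741 -0.35957691  0.21390712] [ 0.47484077 -0.41499547  0.20400778] [ 0.48953522 -0.2950563   0.21780634]
jar in 0
```

View pics/c7.png

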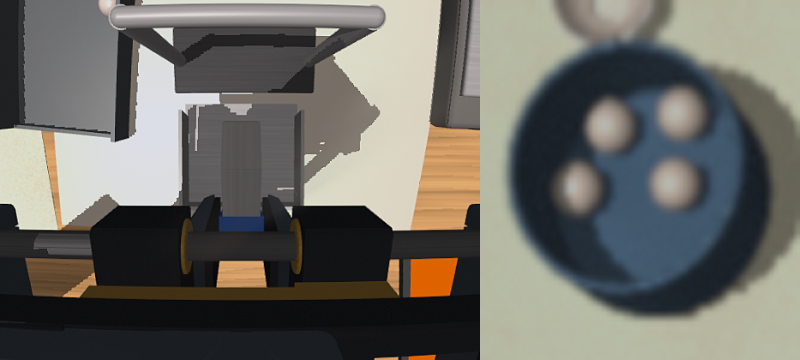

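Left: the wrist view shows the bar (row 15, columns 110 to 385) square ahead of the scoop. Right: four balls lie in the jar at (608,124), (682,112), (578,188) and (675,184). I go under the bar.

>>> servo_tool:
  increments:
    - {"offset":[0.015,0.004,0],"delta_rot":[0,0,0],"gripper":255}
    - {"offset":[0.035,0.004,0],"delta_rot":[0,0,0],"gripper":255}
    - {"offset":[0.055,0.004,0],"delta_rot":[0,0,0],"gripper":255}
    - {"offset":[0.075,0.004,0],"delta_rot":[0,0,0],"gripper":255}
    - {"offset":[0.088,0.004,0],"delta_rot":[0,0,0],"gripper":255}
    - {"offset":[0.0915,0.004,0],"delta_rot":[0,0,0],"gripper":255}
    - {"offset":[0.0915,0.004,0.0],"delta_rot":[0,0,0],"gripper":255}
    - {"offset":[0.0915,0.004,0.015],"delta_rot":[0,0,0],"gripper":255}
    - {"offset":[0.0915,0.004,0.03],"delta_rot":[0,0,0],"gripper":255}

```text
time_s: 16.2
tool_pos: [0.447, -0.3572, 0.1928]
tool_rot: [3.141, 0.003, -0.001]
wrist_force: [0.8, 0.7, -2.2]
grip_width: 0.0239
finger_force: 30.0
```

```bash
python3 - <<'E'
from pour import *
img,P=cloud('scene'); cv2.imwrite('pics/s8.png',cv2.resize(img[205:375,80:280],(700,595),interpolation=cv2.INTER_CUBIC))
st=inc([((.448,-.3565,.079),0,0)],**g); print(st['tool_pos'],st['wrist_force'])
E
```

```text
[0.0022, 0.0003, 0.0236] [-0.1, 0.3, 0.1] mm24 deg0
[ 0.44588761 -0.35626477  0.19035614] [-1.3994883   1.26958539 -5.14341567]
```

View pics/s8.png

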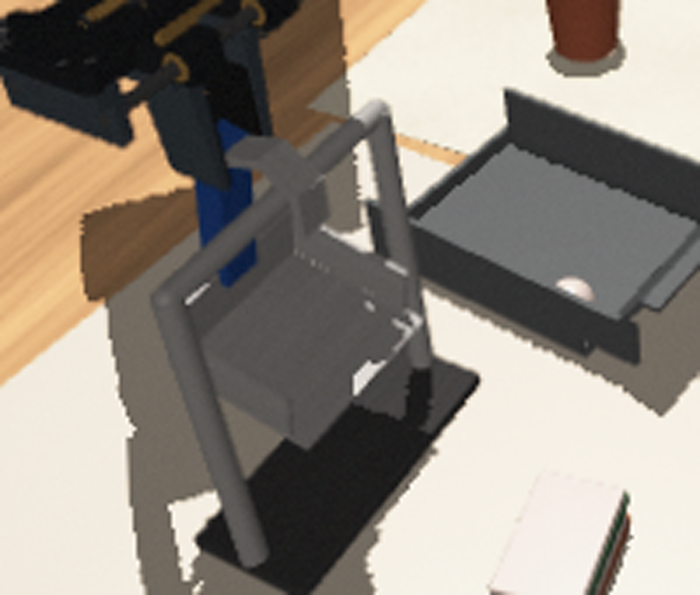

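The picture shows the hook astride the bar at (295,165), with its tip beyond the bar and the handle on the robot's side. I lower on.

>>> servo_tool:
  increments:
    - {"offset":[0.0015,0,0.01],"delta_rot":[0,0,0],"gripper":255}
    - {"offset":[0.0015,0,0.018],"delta_rot":[0,0,0],"gripper":255}
    - {"offset":[0.0015,0,0.0215],"delta_rot":[0,0,0],"gripper":255}
    - {"offset":[0.0015,0,0.0225],"delta_rot":[0,0,0],"gripper":255}
    - {"offset":[0.0015,0,0.0225],"delta_rot":[0,0,0],"gripper":255}

```text
time_s: 16.88
tool_pos: [0.4494, -0.3575, 0.1734]
tool_rot: [3.139, 0.004, 0.002]
wrist_force: [-3.1, 2.3, 5.6]
grip_width: 0.0239
finger_force: 30.0
```

>>> servo_tool:
  increments:
    - {"offset":[0,0,-0.002],"delta_rot":[0,0,0],"gripper":255}
    - {"offset":[0,0,-0.002],"delta_rot":[0,0,0],"gripper":255}

```text
time_s: 17.12
tool_pos: [0.4496, -0.3576, 0.1737]
tool_rot: [3.14, 0.004, 0.001]
wrist_force: [-1.5, 0.5, 0.6]
grip_width: 0.0238
finger_force: 30.0
```

>>> servo_tool:
  increments:
    - {"offset":[0,0,-0.002],"delta_rot":[0,0,0],"gripper":180}
    - {"offset":[0,0,-0.002],"delta_rot":[0,0,0],"gripper":150}
    - {"offset":[0,0,-0.002],"delta_rot":[0,0,0],"gripper":100}
    - {"offset":[0,0,-0.002],"delta_rot":[0,0,0],"gripper":50}
    - {"offset":[0,0,-0.002],"delta_rot":[0,0,0],"gripper":0}
    - {"offset":[0,0,-0.002],"delta_rot":[0,0,0],"gripper":0}
    - {"offset":[0,0,-0.002],"delta_rot":[0,0,0],"gripper":0}
    - {"offset":[0,0,-0.002],"delta_rot":[0,0,0],"gripper":0}
    - {"offset":[0,0,-0.002],"delta_rot":[0,0,0],"gripper":0}

```text
time_s: 18.25
tool_pos: [0.4493, -0.3574, 0.1755]
tool_rot: [3.14, 0.004, -0.0]
wrist_force: [-0.4, -1.1, -0.5]
grip_width: 0.0906
finger_force: 0.0
```

>>> servo_tool:
  increments:
    - {"offset":[-0.002,0,-0.015],"delta_rot":[0,0,0],"gripper":0}
    - {"offset":[-0.004,0,-0.035],"delta_rot":[0,0,0],"gripper":0}
    - {"offset":[-0.006,0,-0.06],"delta_rot":[0,0,0],"gripper":0}
    - {"offset":[-0.008,0,-0.09],"delta_rot":[0,0,0],"gripper":0}
    - {"offset":[-0.02,0,-0.12],"delta_rot":[0,0,0],"gripper":0}
    - {"offset":[-0.05,0,-0.14],"delta_rot":[0,0,0],"gripper":0}
    - {"offset":[-0.08,0,-0.15],"delta_rot":[0,0,0],"gripper":0}
    - {"offset":[-0.1,0,-0.15],"delta_rot":[0,0,0],"gripper":0}

```text
time_s: 19.25
tool_pos: [0.3485, -0.3577, 0.3274]
tool_rot: [3.138, 0.003, 0.004]
wrist_force: [-0.2, 0.3, 0.4]
grip_width: 0.0914
finger_force: 0.0
```

>>> servo_tool:
  increments:
    - {"offset":[0,0,0],"delta_rot":[0,0,0],"gripper":0}
    - {"offset":[0,0,0],"delta_rot":[0,0,0],"gripper":0}
    - {"offset":[0,0,0],"delta_rot":[0,0,0],"gripper":0}
    - {"offset":[0,0,0],"delta_rot":[0,0,0],"gripper":0}
    - {"offset":[0,0,0],"delta_rot":[0,0,0],"gripper":0}
    - {"offset":[0,0,0],"delta_rot":[0,0,0],"gripper":0}
    - {"offset":[0,0,0],"delta_rot":[0,0,0],"gripper":0}
    - {"offset":[0,0,0],"delta_rot":[0,0,0],"gripper":0}
    - {"offset":[0,0,0],"delta_rot":[0,0,0],"gripper":0}
    - {"offset":[0,0,0],"delta_rot":[0,0,0],"gripper":0}

```text
time_s: 20.5
tool_pos: [0.3493, -0.3574, 0.3255]
tool_rot: [3.14, 0.004, -0.0]
wrist_force: [-0.1, -0.7, 0.6]
grip_width: 0.0916
finger_force: 0.0
```

```bash
python3 - <<'E'
from h import *
a,P=cloud('scene')
for i in range(4): b,Q=cloud('scene')
d=cv2.absdiff(a,b)[225:360,110:230]; print('diff',d.mean(),d.max())
t,_=cloud('top')
cv2.imwrite('pics/f.png',np.hstack([cv2.resize(b[200:375,80:310],(440,335)),cv2.resize(t[170:260,125:355],(360,335))]))
print(env.read_state()['time_s'])
E
```

```text
diff 4.842736625514403 210
20.8
```

View pics/f.png

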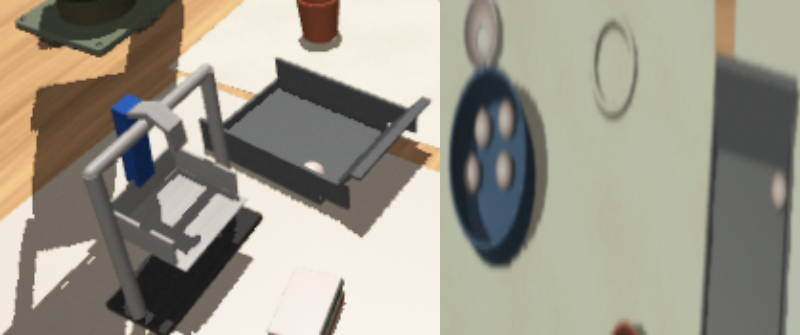

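The scoop hangs on the bar (hook at (160,110)). Four balls are in the jar and one in the tub at (778,188). The frames still differ, so the scoop is swinging, and I let it settle.

>>> servo_tool:
  increments:
    - {"offset":[0,0,0],"delta_rot":[0,0,0],"gripper":0}
    - {"offset":[0,0,0],"delta_rot":[0,0,0],"gripper":0}
    - {"offset":[0,0,0],"delta_rot":[0,0,0],"gripper":0}
    - {"offset":[0,0,0],"delta_rot":[0,0,0],"gripper":0}
    - {"offset":[0,0,0],"delta_rot":[0,0,0],"gripper":0}
    - {"offset":[0,0,0],"delta_rot":[0,0,0],"gripper":0}
    - {"offset":[0,0,0],"delta_rot":[0,0,0],"gripper":0}
    - {"offset":[0,0,0],"delta_rot":[0,0,0],"gripper":0}
    - {"offset":[0,0,0],"delta_rot":[0,0,0],"gripper":0}
    - {"offset":[0,0,0],"delta_rot":[0,0,0],"gripper":0}

```text
time_s: 22.05
tool_pos: [0.3493, -0.3574, 0.3255]
tool_rot: [3.14, 0.004, -0.0]
wrist_force: [-0.7, 0.1, -0.4]
grip_width: 0.0914
finger_force: 0.0
```

>>> servo_tool:
  increments:
    - {"offset":[0,0,0],"delta_rot":[0,0,0],"gripper":0}
    - {"offset":[0,0,0],"delta_rot":[0,0,0],"gripper":0}
    - {"offset":[0,0,0],"delta_rot":[0,0,0],"gripper":0}
    - {"offset":[0,0,0],"delta_rot":[0,0,0],"gripper":0}
    - {"offset":[0,0,0],"delta_rot":[0,0,0],"gripper":0}
    - {"offset":[0,0,0],"delta_rot":[0,0,0],"gripper":0}
    - {"offset":[0,0,0],"delta_rot":[0,0,0],"gripper":0}
    - {"offset":[0,0,0],"delta_rot":[0,0,0],"gripper":0}
    - {"offset":[0,0,0],"delta_rot":[0,0,0],"gripper":0}
    - {"offset":[0,0,0],"delta_rot":[0,0,0],"gripper":0}

```text
time_s: 23.3
tool_pos: [0.3493, -0.3574, 0.3255]
tool_rot: [3.14, 0.004, -0.0]
wrist_force: [-0.3, 0.5, -0.0]
grip_width: 0.0915
finger_force: 0.0
```

>>> servo_tool:
  increments:
    - {"offset":[0,0,0],"delta_rot":[0,0,0],"gripper":0}
    - {"offset":[0,0,0],"delta_rot":[0,0,0],"gripper":0}
    - {"offset":[0,0,0],"delta_rot":[0,0,0],"gripper":0}
    - {"offset":[0,0,0],"delta_rot":[0,0,0],"gripper":0}
    - {"offset":[0,0,0],"delta_rot":[0,0,0],"gripper":0}
    - {"offset":[0,0,0],"delta_rot":[0,0,0],"gripper":0}
    - {"offset":[0,0,0],"delta_rot":[0,0,0],"gripper":0}
    - {"offset":[0,0,0],"delta_rot":[0,0,0],"gripper":0}
    - {"offset":[0,0,0],"delta_rot":[0,0,0],"gripper":0}
    - {"offset":[0,0,0],"delta_rot":[0,0,0],"gripper":0}

```text
time_s: 24.55
tool_pos: [0.3493, -0.3574, 0.3255]
tool_rot: [3.14, 0.004, -0.0]
wrist_force: [0.1, 0.9, 0.3]
grip_width: 0.0913
finger_force: 0.0
```

```bash
cat > swing.py <<'E'
from h import *
F=[]
for i in range(16):
    b,_=cloud('scene'); c=b[225:360,110:230]; h=cv2.cvtColor(c,cv2.COLOR_BGR2HSV)
    m=(h[...,0]>100)&(h[...,0]<130)&(h[...,1]>130); v,u=np.nonzero(m); F.append((c,u.mean(),v.mean()))
bg=cv2.absdiff(cv2.imread('pics/scene0.png'),env.get_image('scene')[0])[380:,100:300]
print('static diff',bg.mean(),'frame diffs',[round(float(cv2.absdiff(F[i][0],F[0][0]).mean()),2) for i in range(1,16,2)])
print('handle uv',[(round(f[1],2),round(f[2],2)) for f in F]); print(env.read_state()['time_s'])
E
python3 swing.py
```

```text
static diff 11.867291666666667 frame diffs [1.91, 3.61, 4.21, 3.69, 2.6, 1.72, 1.74, 2.24]
handle uv [(np.float64(42.14), np.float64(53.02)), (np.float64(41.89), np.float64(52.68)), (np.float64(41.65), np.float64(52.58)), (np.float64(41.35), np.float64(52.25)), (np.float64(41.29), np.float64(52.27)), (np.float64(41.21), np.float64(52.19)), (np.float64(41.27), np.float64(52.27)), (np.float64(41.33), np.float64(52.3)), (np.float64(41.5), np.float64(52.36)), (np.float64(41.66), np.float64(52.47)), (np.float64(41.78), np.float64(52.63)), (np.float64(41.85), np.float64(52.6)), (np.float64(41.89), np.float64(52.6)), (np.float64(41.87), np.float64(52.62)), (np.float64(41.85), np.float64(52.71)), (np.float64(41.77), np.float64(52.6))]
25.4
```

>>> servo_tool:
  increments:
    - {"offset":[0,0,0],"delta_rot":[0,0,0],"gripper":0}
    - {"offset":[0,0,0],"delta_rot":[0,0,0],"gripper":0}
    - {"offset":[0,0,0],"delta_rot":[0,0,0],"gripper":0}
    - {"offset":[0,0,0],"delta_rot":[0,0,0],"gripper":0}
    - {"offset":[0,0,0],"delta_rot":[0,0,0],"gripper":0}
    - {"offset":[0,0,0],"delta_rot":[0,0,0],"gripper":0}
    - {"offset":[0,0,0],"delta_rot":[0,0,0],"gripper":0}
    - {"offset":[0,0,0],"delta_rot":[0,0,0],"gripper":0}
    - {"offset":[0,0,0],"delta_rot":[0,0,0],"gripper":0}
    - {"offset":[0,0,0],"delta_rot":[0,0,0],"gripper":0}

```text
time_s: 26.65
tool_pos: [0.3493, -0.3575, 0.3255]
tool_rot: [3.14, 0.004, -0.0]
wrist_force: [0.0, -0.2, 0.4]
grip_width: 0.091
finger_force: 0.0
```

>>> servo_tool:
  increments:
    - {"offset":[0,0,0],"delta_rot":[0,0,0],"gripper":0}
    - {"offset":[0,0,0],"delta_rot":[0,0,0],"gripper":0}
    - {"offset":[0,0,0],"delta_rot":[0,0,0],"gripper":0}
    - {"offset":[0,0,0],"delta_rot":[0,0,0],"gripper":0}
    - {"offset":[0,0,0],"delta_rot":[0,0,0],"gripper":0}
    - {"offset":[0,0,0],"delta_rot":[0,0,0],"gripper":0}
    - {"offset":[0,0,0],"delta_rot":[0,0,0],"gripper":0}
    - {"offset":[0,0,0],"delta_rot":[0,0,0],"gripper":0}
    - {"offset":[0,0,0],"delta_rot":[0,0,0],"gripper":0}
    - {"offset":[0,0,0],"delta_rot":[0,0,0],"gripper":0}

```text
time_s: 27.9
tool_pos: [0.3493, -0.3574, 0.3255]
tool_rot: [3.14, 0.004, -0.0]
wrist_force: [0.7, -0.5, 0.2]
grip_width: 0.0911
finger_force: 0.0
```

>>> servo_tool:
  increments:
    - {"offset":[0,0,0],"delta_rot":[0,0,0],"gripper":0}
    - {"offset":[0,0,0],"delta_rot":[0,0,0],"gripper":0}
    - {"offset":[0,0,0],"delta_rot":[0,0,0],"gripper":0}
    - {"offset":[0,0,0],"delta_rot":[0,0,0],"gripper":0}
    - {"offset":[0,0,0],"delta_rot":[0,0,0],"gripper":0}
    - {"offset":[0,0,0],"delta_rot":[0,0,0],"gripper":0}
    - {"offset":[0,0,0],"delta_rot":[0,0,0],"gripper":0}
    - {"offset":[0,0,0],"delta_rot":[0,0,0],"gripper":0}
    - {"offset":[0,0,0],"delta_rot":[0,0,0],"gripper":0}
    - {"offset":[0,0,0],"delta_rot":[0,0,0],"gripper":0}

```text
time_s: 29.15
tool_pos: [0.3493, -0.3574, 0.3255]
tool_rot: [3.14, 0.004, -0.0]
wrist_force: [0.2, -0.7, 0.0]
grip_width: 0.091
finger_force: 0.0
```

>>> servo_tool:
  increments:
    - {"offset":[0,0,0],"delta_rot":[0,0,0],"gripper":0}
    - {"offset":[0,0,0],"delta_rot":[0,0,0],"gripper":0}
    - {"offset":[0,0,0],"delta_rot":[0,0,0],"gripper":0}
    - {"offset":[0,0,0],"delta_rot":[0,0,0],"gripper":0}
    - {"offset":[0,0,0],"delta_rot":[0,0,0],"gripper":0}
    - {"offset":[0,0,0],"delta_rot":[0,0,0],"gripper":0}
    - {"offset":[0,0,0],"delta_rot":[0,0,0],"gripper":0}
    - {"offset":[0,0,0],"delta_rot":[0,0,0],"gripper":0}
    - {"offset":[0,0,0],"delta_rot":[0,0,0],"gripper":0}
    - {"offset":[0,0,0],"delta_rot":[0,0,0],"gripper":0}

```text
time_s: 30.4
tool_pos: [0.3493, -0.3574, 0.3255]
tool_rot: [3.14, 0.004, -0.0]
wrist_force: [-0.0, -0.4, 0.3]
grip_width: 0.0912
finger_force: 0.0
```

>>> servo_tool:
  increments:
    - {"offset":[0,0,0],"delta_rot":[0,0,0],"gripper":0}
    - {"offset":[0,0,0],"delta_rot":[0,0,0],"gripper":0}
    - {"offset":[0,0,0],"delta_rot":[0,0,0],"gripper":0}
    - {"offset":[0,0,0],"delta_rot":[0,0,0],"gripper":0}
    - {"offset":[0,0,0],"delta_rot":[0,0,0],"gripper":0}
    - {"offset":[0,0,0],"delta_rot":[0,0,0],"gripper":0}
    - {"offset":[0,0,0],"delta_rot":[0,0,0],"gripper":0}
    - {"offset":[0,0,0],"delta_rot":[0,0,0],"gripper":0}
    - {"offset":[0,0,0],"delta_rot":[0,0,0],"gripper":0}
    - {"offset":[0,0,0],"delta_rot":[0,0,0],"gripper":0}

```text
time_s: 31.65
tool_pos: [0.3493, -0.3574, 0.3255]
tool_rot: [3.14, 0.004, -0.0]
wrist_force: [-1.4, 0.0, -0.6]
grip_width: 0.0912
finger_force: 0.0
```

```bash
python3 swing.py
```

```text
static diff 11.861916666666668 frame diffs [1.05, 1.07, 1.06, 1.07, 1.06, 1.07, 1.06, 1.06]
handle uv [(np.float64(41.58), np.float64(52.44)), (np.float64(41.62), np.float64(52.52)), (np.float64(41.61), np.float64(52.43)), (np.float64(41.59), np.float64(52.49)), (np.float64(41.59), np.float64(52.39)), (np.float64(41.58), np.float64(52.44)), (np.float64(41.58), np.float64(52.43)), (np.float64(41.62), np.float64(52.5)), (np.float64(41.58), np.float64(52.42)), (np.float64(41.63), np.float64(52.55)), (np.float64(41.61), np.float64(52.51)), (np.float64(41.6), np.float64(52.47)), (np.float64(41.61), np.float64(52.41)), (np.float64(41.61), np.float64(52.52)), (np.float64(41.61), np.float64(52.51)), (np.float64(41.57), np.float64(52.45))]
32.5
```

The scoop hangs still, so I hand in.

```bash
python3 -c "
from workcell import env
print(env.finish_job())"
```

```text
the job is handed in; nothing more can be done
None
```

I handed the job in at about 32.5 s: four of the five balls are in the jar, the fifth is still in the tub, and the empty scoop hangs still on the rail bar, released and clear of the bench; no verdict came back.

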